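# Lock the polishing spindle with its pin for a wheel change

## Robot

A 7-joint arm with a two-finger parallel gripper is mounted at the origin on a cart in front of the work surface, level with it; the furniture and walls round the work are solid. World frame = base frame: x ahead of the robot, y to its left, z up, the work surface at z = 0. Lengths are in m, angles in rad, forces in N, time in s.
With the tool pointing down it reaches from about 0.35 to 0.9 m from the base axis. Payload 8.1 kg.
Tool frame: the origin (TCP) lies on the centre line of the jaws, within the pads' length; the fingertips stand 19 mm ahead of it and the grasp point (between the pads) is the TCP; z points along the fingers, y is the direction in which the jaws open and shut (so a half turn about z gives the same grasp; the last joint's range is limited). The gripper opens to 92 mm and grips with 3 to 60 N. Pads are 19 mm wide; open, the fingers measure 130 mm over their backs; the gripper's body (75 mm by 190 mm) begins 47 mm behind the grasp point.
Start: joints at [-1.45, 0.434, 0.025, 1.573, -0.012, 1.134, -0.075], TCP at [0.139, 0.609, 0.246] pointing down, gripper open.
Joint ranges: [-2.62, 2.62], [-0.44, 2.09], [-1.27, 1.32], [0.08, 2.57], [-1.32, 4.46], [0.12, 2], [-2.74, 2.74]. Speed limits (rad/s): [2.22, 2.22, 3.01, 3.01, 3.14, 3.14, 3.14].

## Interface

Orientations are given as a rotation vector (axis times angle).
In Python, from cell import monitor, imaging, workorder, outline_of gives the robot as it stands.
- The arm moves only by the tool move_arm, never from a script. Its argument "series" is a list of rows, each a list of 6 numbers: the shift along the world's x, y, z in cm, then the turn, a rotation vector about the world's x, y, z in degrees. A call has 1 to 8 rows; each row shifts and turns the commanded pose from where the row before left it; what a row does not reach is not made up. A row lasts 1/10 s, in which the tool goes at most 50 mm and 8.59 degrees, less where a joint would pass 70% of its speed; a pose out of reach is approached as far as the arm can. A call with a gripper value outside its range is refused whole. "grip" is the opening, from 0 (shut) to 1 (fully open), set as the call begins (left out, the last holds). The fingers move at their own pace and stop on an object; "force" is the grip in N (left out, the last holds). Time passes only in rows, so rows that do not move let the fingers close. It gives the time, the measured TCP pose, the force and the opening at its end, in the units of the state.
- monitor.observe(): the state, without advancing time (a new reading comes with each control period).
- imaging.get_image(name): name is "side" or "top" or "wrist"; returns a dict with "color" (420x560x3 uint8, red, green, blue), "fx", "fy", "cx", "cy" (pixels), "rvec" (rotation vector, rad) and "tvec" (3), from world to camera coordinates, as OpenCV has them; the wrist camera has in their place "mount" (4x4, takes a point from camera to tool coordinates, whose origin is the TCP and whose axes are the flange's). Camera axes: x right, y down, z forward; pixel columns grow to the right and rows downward; lengths in m; the calibration is good to about 2 mm. The wrist camera is an equidistant fisheye: a pixel r from the principal point sees the ray r / f radians off the axis. A picture is of the moment at which its call begins: read the wrist's pose just before it. There is no depth.
- workorder.sign_off(): hands the job in, once; it reports no verdict.
Trained networks look in the newest picture that a camera, given by its name, has taken for a name from the list of things; names that differ only in an ending like _2 or _b are one class to them, and where a whole thing is asked for, a point or a joint stands for the part that bears it (a point fixed in the world has none). Each returns a list of dicts, best first, with "p" (0 to 1); they miss things now and then, are a little off and sometimes report something else, mostly with a low value. They report only what shows in the picture. A call takes as long as a camera call. They do not tell look-alikes from the thing itself.
- outline_of(camera, thing): "mask" (420x560 bool, what is visible of it) and "rect" ([left, top, width, height] in pixels, round what is visible of it).
The state is a dict: "clock": time; "joints": joint angles; "dq": joint speeds; "joint_efforts": joint torques, N m; "position": TCP position; "ee_rot": TCP orientation; "force": force on the tool from outside, world axes, zero at the start; "ft_torque": the same for the moment, N m; "width": opening from 0.0 (shut) to 1.0 (fully open).
Only numpy, scipy, OpenCV 4.12 (cv2) and the standard library are available. Lean on these libraries where they do the work, as an engineer would, in place of code of your own. Each camera call takes 0.05 s, during which the arm holds its last target. There are 200 camera calls.

## Task

The felt wheel on the little polishing machine has to be changed, so lock the spindle: take the steel lock pin from the wooden stand and set it nose down in the guide on top of the bearing housing, where it stops on the spindle, and let go of it. Turn the felt wheel by hand, by feel, until the pin drops into the spindle's hidden cross-hole, stop there without forcing the wheel against the pin, then press the pin gently fully home, its flange flat on the guide. Leave the other things where they are.

Things in the scene. Friction and masses are not known exactly. Their poses are not given: they have to be found in the camera images.
- polisher: Small polishing machine, bolted down: grey base 116 x 166 x 14 mm, grey bearing housing (y -23 to +23 mm, 59 mm wide, top at 108 mm), dark ribbed motor to +y (27 to 128 mm, 81 mm across), off-white felt wheel to -y. Origin on the bench under the pin guide, z up, y along the spindle, whose axis is 78 mm above the bench; a bare 14 mm shaft runs from the housing to the wheel.
- spindle_middle (a point): Point on the spindle axis below the guide, inside the housing; axes as the polisher's. The spindle turns either way without end and stays where left (drag 0.03 N m, 1 N at the wheel's rim). Its hidden collar (radius 22 mm) has one 11 mm hole straight through, so it comes up every half turn; at the start it is 50 to 130 degrees away. Nothing outside shows where.
- guide_mouth (a point): Centre of the top of the pin guide, an upright steel bush, 128 mm above the bench: flange 33 mm across, mouth 19 mm wide narrowing in 6 mm to an 11 mm bore down to the collar. Axes as the polisher's. A pin set in it stops with its flange 64 mm above this point. When the hole comes up it falls some 50 mm (less, down to 15, if the wheel bears on it) and blocks the spindle within 4 degrees.
- wheel_center (a point): Centre of the felt wheel, on the spindle axis, 77 mm from the guide's axis: a plain hard disc 80 mm across, 18 mm thick along the spindle, with a 26 mm collar at its machine side. 45 mm gap from wheel to housing; beyond it only the spindle's 26 mm screw nose. Can be pinched across its two faces at the rim from above, or rubbed round. Axes as the polisher's.
- lock_pin: Steel lock pin, 117 mm long, 50 g, standing nose down in a big hole of the stand. Origin at its tip, z towards the grip. Bullet nose 5 mm wide at the tip, 10 mm shank from 5 mm up; flange 25 mm across, 92 to 95 mm; dark knurled grip 16 mm across, 95 to 117 mm. Over 80 N between pin and machine bends it (15 to 20 N at the wheel's rim with the pin in the hole).
- pin_flange (a point): Centre of the underside of the lock pin's flange, 92 mm above its tip. After the drop it is held 12 mm or more above the guide by a spring catch below the spindle; pressing it on to the guide's top takes some 8 to 15 N, and the catch then keeps the pin there.
- pin_grip (a point): Middle of the lock pin's grip, 106 mm above its tip.
- stand: Hardwood stand, 56 x 110 x 45 mm, fixed, with two 13 mm holes 37 mm deep at x = +4 mm, y = -26 and +26 mm of its frame, and bur shanks up to 75 mm over the bench along its front (-x) edge. Origin at the centre of its underside, z up. The lock pin stands in one hole, the felt cone in the other; either may be in either.
- felt_cone: Bystander: off-white felt cone on a 10 mm steel shank, 100 mm long, 25 mm at its widest, standing in the other big hole of the stand. Origin at the foot of the shank.
- spare_wheel: Bystander: spare felt wheel lying flat on the bench, 79 mm across, 18 mm high, with a small bore. Origin at the centre of its underside.
- tin: Bystander: shallow round tin of red compound behind the machine, 81 mm across, 23 mm high. Origin at the centre of its underside.
- pliers: Bystander: pliers with black handles lying flat to the right, 132 x 43 x 12 mm. Origin at the middle of the underside.
Things that resemble listed ones, but are neither listed nor needed, are in the scene too. Leave any red look-alike of the lock_pin alone.

How it is judged:
By the outcome, as a careful person would: the job done as asked, in the order asked, and still so for the second after the job is handed in, with the robot touching nothing.
It also fails if it takes over 72 s, if anything falls off the work surface, if the arm or the gripper's body presses on something with over 40 N, if the wrist force passes 120 N, or if a joint passes its speed limit or range.

## Working session

There is one attempt and no reset: what is moved stays moved. The work goes in short steps, Python scripts to look and compute and a tool call to move; the robot and the scene stay as the last step left them, time stands still between calls to the robot, and variables do not carry over. Pictures are saved under pics/ and viewed, about 8 in all and at most 12, crops included, and the job is handed in when it is done.

Besides the shell and the picture viewer there is one more tool, called after "Call:" as name([rows], argument=value, ...), one row to a line, values as JSON. move_arm: Moves the arm, as the interface text tells. Its arguments: {"type":"object","properties":{"series":{"type":"array"},"grip":{"type":"number"},"force":{"type":"number"}},"required":["series"]}

```bash
ls; mkdir -p pics
cat > h.py <<'E'
import numpy as np, cv2
from scipy.spatial.transform import Rotation as R
from cell import monitor, imaging, workorder, outline_of
def ray(im,u,v):
    K=np.array([[im['fx'],0,im['cx']],[0,im['fy'],im['cy']],[0,0,1.]])
    Rm=R.from_rotvec(im['rvec']).as_matrix(); t=np.array(im['tvec'])
    return -Rm.T@t, Rm.T@np.linalg.solve(K,[u,v,1.])
def onz(im,u,v,z):
    o,d=ray(im,u,v); return o+d*(z-o[2])/d[2]
def proj(im,P):
    K=np.array([[im['fx'],0,im['cx']],[0,im['fy'],im['cy']],[0,0,1.]])
    return cv2.projectPoints(np.array(P,float).reshape(-1,3),np.array(im['rvec'],float),np.array(im['tvec'],float),K,None)[0].reshape(-1,2)
def tri(a,ua,b,ub):
    o1,d1=ray(a,*ua);o2,d2=ray(b,*ub)
    s=np.linalg.lstsq(np.c_[d1,-d2],o2-o1,rcond=None)[0]
    p,q=o1+s[0]*d1,o2+s[1]*d2
    return (p+q)/2,np.linalg.norm(p-q)
def save(im,n): cv2.imwrite('pics/'+n,cv2.cvtColor(im['color'],cv2.COLOR_RGB2BGR))
E
python3 - <<'E'
from h import *
import pickle
s=monitor.observe(); print(s['clock'],s['position'],s['ee_rot'],s['force'],s['width'])
D={}
for c in ['top','side']:
    im=imaging.get_image(c); D[c]=im; 
    o,_=ray(im,0,0); print(c,'cam',o.round(3),im['fx'])
    for t in ['polisher','lock_pin','stand','felt_cone','guide_mouth','wheel_center','spare_wheel','tin','pliers']:
        for r in outline_of(c,t)[:3]:
            ys,xs=np.nonzero(r['mask']); print(c,t,round(r['p'],2),r['rect'],xs.mean().round(1) if len(xs) else 0,ys.mean().round(1) if len(ys) else 0)
pickle.dump(D,open('d.pkl','wb'))
cv2.imwrite('pics/a.png',cv2.cvtColor(np.vstack([D['top']['color'],D['side']['color']])[:,:],cv2.COLOR_RGB2BGR)); save(D['top'],'top.png'); save(D['side'],'side.png')
E
```

```text
pics
0.0 [0.13863244 0.60892554 0.24496096] [-3.50897471e-01 -3.12189469e+00  2.49789850e-03] [ 0.87113408 -0.11424576 -0.42549622] 1.0028411370547063
top cam [ 0.45  -0.182  1.149] 407.2475731400729
top polisher 0.76 [250.1, 227.2, 92.2, 59.7] 292.7 253.9
top lock_pin 0.52 [133.4, 240.3, 16.8, 6.7] 139.8 242.9
top lock_pin 0.23 [251.7, 229.6, 93.3, 56.2] 292.3 254.2
top stand 0.92 [132.5, 236.1, 47.9, 29.0] 157.8 247.6
top felt_cone 0.41 [155.9, 243.3, 14.6, 8.9] 162.6 248.1
top guide_mouth 0.67 [255.1, 225.9, 83.8, 58.2] 292.1 254.4
top wheel_center 0.75 [255.1, 223.4, 88.3, 61.2] 292.8 253.9
top spare_wheel 0.82 [359.3, 251.2, 29.3, 27.8] 374.6 264.7
top tin 0.77 [193.2, 166.7, 32.7, 30.2] 210.3 178.0
top pliers 0.84 [355.6, 198.6, 30.1, 41.9] 369.9 220.1
side cam [0.236 0.645 0.558] 404.73585532137287
side polisher 0.56 [302.7, 183.8, 56.4, 74.5] 328.6 224.8
side lock_pin 0.74 [232.2, 257.4, 12.4, 43.8] 241.8 276.6
side lock_pin 0.63 [253.6, 289.4, 11.2, 33.7] 261.7 304.2
side lock_pin 0.58 [277.8, 249.3, 15.1, 47.5] 285.0 266.8
side stand 0.95 [242.7, 297.3, 58.7, 63.7] 272.2 329.3
side felt_cone 0.81 [275.7, 282.5, 10.7, 27.7] 278.8 295.9
side guide_mouth 0.64 [304.3, 180.4, 56.9, 78.3] 328.8 225.0
side wheel_center 0.59 [307.4, 181.0, 49.6, 79.5] 328.4 224.8
side spare_wheel 0.91 [342.2, 195.5, 23.7, 11.3] 354.2 200.0
side tin 0.9 [197.2, 260.7, 35.1, 23.6] 214.4 268.8
side tin 0.41 [252.4, 288.1, 16.2, 38.4] 261.9 304.2
side pliers 0.6 [300.9, 187.9, 8.8, 12.4] 304.8 194.5
```

Run:
```python
import pickle,cv2,numpy as np
D=pickle.load(open('d.pkl','rb'))
t=D['top']['color'][150:300,110:410]; s=D['side']['color'][165:375,180:400]
a=cv2.resize(t,(800,400),interpolation=cv2.INTER_CUBIC)
cv2.imwrite('pics/t1.png',a[:,:,::-1])
b=cv2.resize(s,None,fx=2.8,fy=2.8,interpolation=cv2.INTER_CUBIC)
cv2.imwrite('pics/s1.png',b[:,:,::-1])
```

```text
(no output)
```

View pics/t1.png

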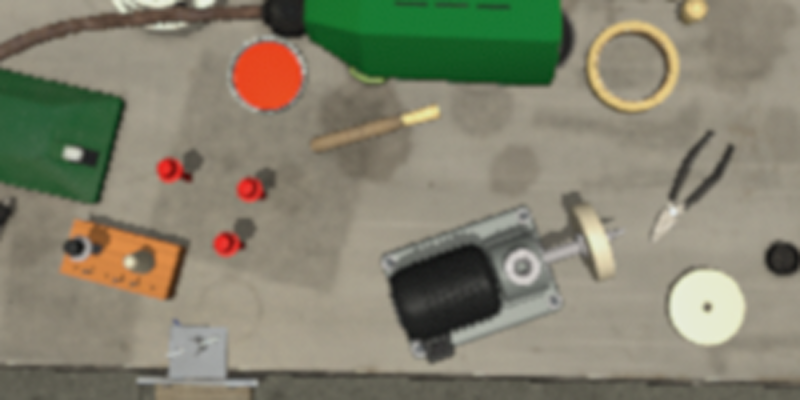

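View pics/s1.png

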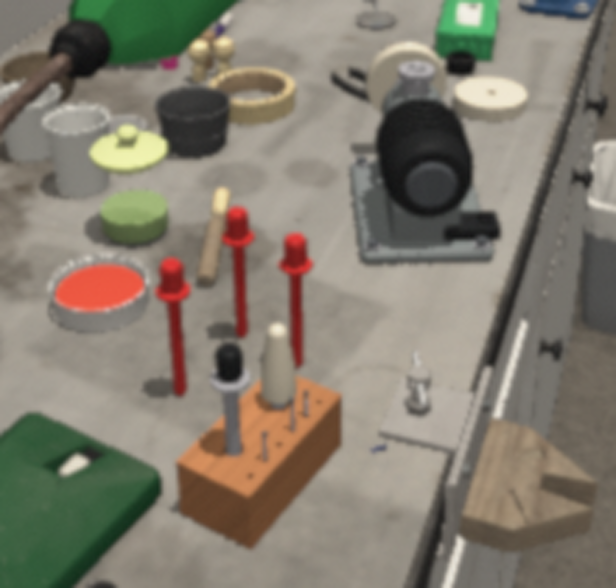

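The lock pin is the dark-gripped steel one in the stand (top 138,242; side 262,300). The three red-headed pins behind it (top about 173,214 / 204,221 / 195,241) are the look-alikes, so I'll leave them. The felt cone is at top 160,248. The guide is at top 306,250, with the wheel to its right at about 333,241.

Run:
```python
from h import *
import pickle
D=pickle.load(open('d.pkl','rb')); T,S=D['top'],D['side']
tp=lambda x,y:(110+x/2.6667,150+y/2.6667); sp=lambda x,y:(180+x/2.8,165+y/2.8)
print('griptop',tri(T,tp(75,245),S,sp(229,352)), onz(T,*tp(75,246),.125))
print('flange', onz(T,*tp(80,247),.102), tri(T,tp(80,247),S,sp(230,381)))
print('guide',onz(T,*tp(522,267),.128),tri(T,tp(522,267),S,sp(415,72)))
print('cone',onz(T,*tp(130,262),.108))
print('stand corners',[onz(T,*tp(*c),.045).round(4) for c in [(78,220),(187,243),(170,299),(62,272)]])
print('base corners',[onz(T,*tp(*c),.014).round(4) for c in [(383,260),(527,207),(563,303),(416,354)]])
print('reds',[onz(T,*tp(*c),.12).round(3) for c in [(168,169),(250,188),(227,243)]])
for r in outline_of('top','wheel_center')[:1]: pass
# wheel disc top centre z=118
print('wheel rim top',onz(T,*tp(594,240),.118), 'noses', onz(T,*tp(614,232),.078))
print('shaft',onz(T,*tp(545,256),.085),onz(T,*tp(580,244),.085))
print(monitor.observe()['clock'])
```

```text
griptop (array([0.46514247, 0.14419974, 0.11986997]), np.float64(0.0027394483137554173)) [0.4654129  0.14301776 0.125     ]
flange [0.46491427 0.14547604 0.102     ] (array([0.46410711, 0.14606991, 0.09906928]), np.float64(0.0018029512233340276))
guide [ 0.455748   -0.27692528  0.128     ] (array([ 0.45526499, -0.27740198,  0.12422088]), np.float64(0.001037941433064776))
cone [0.45169867 0.09528727 0.108     ]
stand corners [array([0.493 , 0.1667, 0.045 ]), array([0.4724, 0.0553, 0.045 ]), array([0.4156, 0.07  , 0.045 ]), array([0.4401, 0.1802, 0.045 ])]
base corners [array([ 0.4602, -0.1426,  0.014 ]), array([ 0.5191, -0.2918,  0.014 ]), array([ 0.4201, -0.3308,  0.014 ]), array([ 0.3641, -0.1794,  0.014 ])]
reds [array([0.541, 0.06 , 0.12 ]), array([ 0.524, -0.018,  0.12 ]), array([0.472, 0.001, 0.12 ])]
wheel rim top [ 0.48295923 -0.34575852  0.118     ] noses [ 0.49258889 -0.37177605  0.078     ]
shaft [ 0.46723953 -0.30324963  0.085     ] [ 0.47977302 -0.33734363  0.085     ]
1.05
```

Call:
move_arm([
  [2,-2.9,0,0,0,-5.5],
  [2,-2.9,0,0,0,-5.5],
  [2,-2.9,0,0,0,-5.5],
  [2,-2.9,0,0,0,-5.5],
  [2,-2.9,0,0,0,-5.5],
  [2,-2.9,0,0,0,-5.5],
  [2,-2.9,0,0,0,-5.5],
  [2,-2.9,0,0,0,-5.5],
], grip=0.6)

```text
clock: 1.85
position: [0.2994, 0.3762, 0.2459]
ee_rot: [-1.5, -2.76, -0.001]
force: [0.7, 0.8, 0.4]
width: 0.598
```

Call:
move_arm([
  [2,-2.9,0,0,0,-5.5],
  [2,-2.9,0,0,0,-5.5],
  [2,-2.9,0,0,0,-5.5],
  [2,-2.9,0,0,0,-5.5],
  [2,-2.9,0,0,0,-5.5],
  [2,-2.9,0,0,0,-5.5],
  [2,-2.9,0,0,0,-5.5],
  [2,-2.9,0,0,0,-5.5],
])

```text
clock: 2.65
position: [0.4594, 0.1443, 0.2461]
ee_rot: [-2.425, -1.998, -0.001]
force: [1.2, -0.1, 1.7]
width: 0.601
```

```bash
cat >> h.py <<'E'
def wrist():
    s=monitor.observe(); im=imaging.get_image('wrist')
    return s,im
def wproj(s,im,P):
    Rt=R.from_rotvec(s['ee_rot']).as_matrix(); p=(np.array(P,float).reshape(-1,3)-s['position'])@Rt
    M=np.array(im['mount']); c=(p-M[:3,3])@M[:3,:3]
    r=np.hypot(c[:,0],c[:,1]); th=np.arctan2(r,c[:,2])/r
    return np.c_[im['cx']+im['fx']*th*c[:,0], im['cy']+im['fy']*th*c[:,1]]
def wonz(s,im,u,v,z):
    x,y=(u-im['cx'])/im['fx'],(v-im['cy'])/im['fy']; th=np.hypot(x,y)
    d=np.array([x/th*np.sin(th),y/th*np.sin(th),np.cos(th)]) if th>1e-9 else np.array([0,0,1.])
    M=np.array(im['mount']); Rt=R.from_rotvec(s['ee_rot']).as_matrix()
    d=Rt@M[:3,:3]@d; o=Rt@M[:3,3]+s['position']
    return o+d*(z-o[2])/d[2]
E
python3 - <<'E'
from h import *
import pickle
s,im=wrist(); pickle.dump((s,im),open('w.pkl','wb'))
print(im['mount'],im['fx'],im['cx'],im['cy'])
print(wproj(s,im,[[.465,.1445,.125],[.465,.1445,.101],[.4517,.0953,.108]]))
for t in ['lock_pin','felt_cone','stand']:
    for r in outline_of('wrist',t)[:3]:
        print(t,round(r['p'],2),r['rect'])
save(im,'w1.png')
E
```

```text
[[ 3.39518550e-04 -9.60594264e-01 -2.77954213e-01  7.34219936e-02]
 [ 9.99999911e-01  3.96003251e-04 -1.47074337e-04  1.32607169e-04]
 [ 2.51349537e-04 -2.77954138e-01  9.60594313e-01 -1.39996558e-01]
 [ 0.00000000e+00  0.00000000e+00  0.00000000e+00  1.00000000e+00]] 325.19226210127806 281.93017293153093 205.84170591820467
[[288.23575318 201.99940993]
 [287.73207109 194.94145075]
 [283.64094728 249.75029232]]
lock_pin 0.75 [290.1, 275.6, 24.5, 54.5]
lock_pin 0.74 [274.9, 175.8, 28.2, 36.3]
lock_pin 0.68 [424.6, 237.1, 32.5, 9.1]
felt_cone 0.79 [271.1, 217.4, 23.9, 36.1]
felt_cone 0.28 [273.9, 175.9, 28.0, 37.2]
stand 0.64 [255.6, 147.9, 58.2, 103.5]
```

View pics/w1.png

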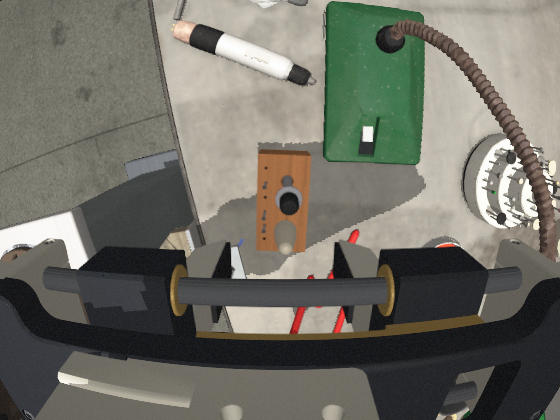

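The picture confirms it: black grip cap at (289,204) on the silver flange (289,197), the cone below it at (286,247), and the red pins off to the side. The prediction (288,202) is within 2 mm.

Call:
move_arm([
  [0.6,-0.1,-3,0,0,0],
  [0.1,0,-3,0,0,0],
  [0,0,-2.5,0,0,0],
  [0,0,-2,0,0,0],
  [0,0,-1,0,0,0],
  [0,0,-0.4,0,0,0],
  [0,0,-0.2,0,0,0],
  [0,0,0,0,0,0],
])

```text
clock: 3.65
position: [0.466, 0.1448, 0.1253]
ee_rot: [2.42, 2.003, 0.002]
force: [-0.4, 0.7, 0.3]
width: 0.6
```

Call:
move_arm([
  [0,0,0,0,0,0],
  [0,0,0,0,0,0],
  [0,0,0,0,0,0],
  [0,0,0,0,0,0],
  [0,0,0,0,0,0],
], grip=0, force=20)

```text
clock: 4.15
position: [0.4658, 0.1444, 0.1248]
ee_rot: [2.421, 2.002, 0.0]
force: [-0.8, 0.2, 0.4]
width: 0.214
```

Call:
move_arm([
  [0,0,0,0,0,0],
  [0,0,0,0,0,0],
])

```text
clock: 4.35
position: [0.4657, 0.1444, 0.1248]
ee_rot: [-2.421, -2.002, 0.0]
force: [0.6, 0.3, 1.5]
width: 0.165
```

Call:
move_arm([
  [0,0,0.3,0,0,0],
  [0,0,1,0,0,0],
  [0,0,2,0,0,0],
  [0,0,2.5,0,0,0],
  [0,0,3,0,0,0],
  [0,0,2,0,0,0],
  [0,0,1,0,0,0],
  [0,0,0,0,0,0],
])

```text
clock: 5.15
position: [0.4664, 0.1447, 0.2441]
ee_rot: [2.421, 2.002, 0.004]
force: [-0.2, 0.1, -0.2]
width: 0.168
```

Call:
move_arm([
  [0,0,2,0,0,0],
  [0,-2,2,0,0,2.5],
  [0,-3.5,0,0,0,2.5],
  [0,-3.5,0,0,0,2.5],
  [0,-3.5,0,0,0,2.5],
  [0,-3.5,0,0,0,2.5],
  [0,-3.5,0,0,0,2.5],
  [0,-3.5,0,0,0,2.5],
])

```text
clock: 5.95
position: [0.4649, -0.0868, 0.2817]
ee_rot: [-2.085, -2.348, 0.002]
force: [-0.6, 0.2, 1.1]
width: 0.165
```

Call:
move_arm([
  [0,-3.5,0,0,0,2.5],
  [0,-3.5,0,0,0,2.5],
  [-0.2,-3.5,0,0,0,2.5],
  [-0.2,-3.5,0,0,0,2.5],
  [-0.2,-3.0,0,0,0,2.5],
  [-0.2,-1.5,0,0,0,2.5],
  [0,-0.5,0,0,0,0],
  [0,0,0,0,0,0],
])

```text
clock: 6.75
position: [0.4573, -0.2757, 0.2818]
ee_rot: [-1.767, -2.596, 0.001]
force: [0.0, -0.4, -0.3]
width: 0.162
```

Run:
```python
from h import *
import pickle
s,im=wrist(); T=imaging.get_image('top'); S=imaging.get_image('side'); pickle.dump((s,im,T,S),open('w2.pkl','wb'))
p=np.array(s['position']); print(p)
print('wrist guide pred',wproj(s,im,[[.4557,-.277,.128]]),'tip',wproj(s,im,[p-[0,0,.1168]]),'flange',wproj(s,im,[p-[0,0,.0248]]))
print('side: guide',proj(S,[.4557,-.277,.128]),'tip',proj(S,p-[0,0,.1168]),'top: tip',proj(T,p-[0,0,.1168]),'grip',proj(T,p))
w=cv2.resize(im['color'][100:300,200:400],(400,400),interpolation=cv2.INTER_CUBIC)
b=cv2.resize(S['color'][130:230,285:385],(400,400),interpolation=cv2.INTER_CUBIC)
cv2.imwrite('pics/w2.png',np.hstack([w,b])[:,:,::-1])
```

```text
[ 0.45728007 -0.27568016  0.28183382]
wrist guide pred [[280.87001382 194.92177861]] tip [[283.03846638 205.18311802]] flange [[283.32502386 250.91636577]]
side: guide [[327.85635117 189.4046009 ]] tip [[327.62450312 176.07404995]] top: tip [[306.67602343 249.42219651]] grip [[311.93468816 249.14435836]]
```

View pics/w2.png

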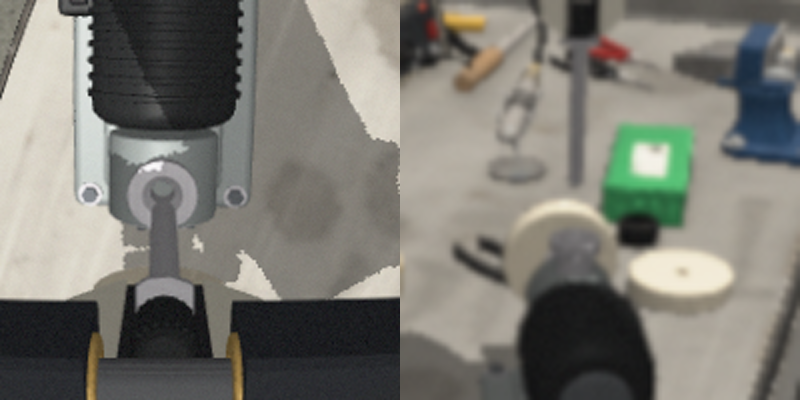

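Run:
```python
from h import *
import pickle
s,im,T,S=pickle.load(open('w2.pkl','rb'))
print('guide',wonz(s,im,281.2,196,.128),'tip',[wonz(s,im,281.2,v,.165) for v in (199,202,204)],'flange',wonz(s,im,282.8,245,.257))
g=cv2.cvtColor(im['color'],cv2.COLOR_RGB2GRAY).astype(int)
for v in range(190,240,4): print(v,g[v,262:302])
gs=cv2.cvtColor(S['color'],cv2.COLOR_RGB2GRAY).astype(int)
for v in range(150,182,4): print(v,gs[v,318:340])
print(proj(S,[np.array(s['position'])-[0,0,.1168-k] for k in (0,.03,.06)]))
```

```text
guide [ 0.45636637 -0.27785202  0.128     ] tip [array([ 0.45395153, -0.27135434,  0.165     ]), array([ 0.45488415, -0.2737206 ,  0.165     ]), array([ 0.45550851, -0.27530477,  0.165     ])] flange [ 0.45570227 -0.27248414  0.257     ]
190 [104 102 102 131 157 160 157 160 160 160 161 157 144 123 119 116 118 119
 114 112 110 113 113 110 113 131 147 162 160 161 162 160 160 163 152 123
 100 106 104 102]
194 [104 110 140 161 162 159 156 160 159 146 126 116 121 107 112 124 125 125
 126 126 125 126 125 121 111 109 115 112 132 153 159 157 161 164 163 159
 125 101 103 103]
198 [103 123 144 159 158 158 156 157 153 133 122 120 124 105  91  88  93  94
 101 101 100  94  92  89 100 111 121 118 116 141 158 158 159 161 162 161
 136 109 104 101]
202 [103 102 129 155 159 156 155 156 162 153 135 126 123 129 120 105  96  93
  95  96  94  93  96  96 111 119 122 122 140 159 161 157 159 161 160 147
 120 104 101 101]
206 [108 105 104 111 141 152 153 156 159 160 158 162 163 132  96  89  90  91
  93  95  93  90  89  89  89 108 144 162 159 161 159 156 158 151 126 108
 104 103 102  99]
210 [101 102 104 107 1
[... 1469 characters left out ...]
 106 129 149 157 158 157
 158 158 159 160]
158 [144 157 163 164 166 166 167 165 156 125 102 100 107 134 153 158 158 161
 163 167 168 171]
162 [158 156 153 151 151 152 154 156 151 124 104  99 106 134 157 164 166 167
 168 166 160 148]
166 [169 169 167 166 165 165 166 165 155 121  99  98 114 151 169 171 170 169
 164 151 136 137]
170 [139 141 144 154 159 161 161 162 152 119 100  98 113 151 167 168 167 164
 154 140 139 144]
174 [111 114 128 147 157 161 160 157 142 115 100 100 119 148 160 162 159 147
 135 138 145 148]
178 [160 162 162 162 160 157 159 160 158 158 156 156 158 160 161 162 153 118
  89  80  79  82]
[[327.62450312 176.07404995]
 [328.04264262 164.83688456]
 [328.47249644 153.28490637]]
```

Call:
move_arm([
  [0,-0.1,-1,0,0,0],
  [0,0,-1,0,0,0],
  [0,0,-1,0,0,0],
  [0,0,-0.8,0,0,0],
  [0,0,-0.4,0,0,0],
  [0,0,0,0,0,0],
])

```text
clock: 7.5
position: [0.4574, -0.2764, 0.24]
ee_rot: [-1.764, -2.598, 0.001]
force: [1.1, -0.5, 0.2]
width: 0.166
```

Call:
move_arm([
  [0,0,-0.3,0,0,0],
  [0,0,-0.3,0,0,0],
  [0,0,0,0,0,0],
])

```text
clock: 7.8
position: [0.4578, -0.2768, 0.2346]
ee_rot: [1.764, 2.599, -0.0]
force: [0.1, -0.6, -0.6]
width: 0.167
```

Call:
move_arm([
  [0,0,-0.3,0,0,0],
  [0,0,-0.3,0,0,0],
  [0,0,-0.3,0,0,0],
  [0,0,0,0,0,0],
])

```text
clock: 8.2
position: [0.4575, -0.2765, 0.2253]
ee_rot: [-1.764, -2.599, 0.0]
force: [0.5, -1.3, -2.1]
width: 0.164
```

Call:
move_arm([
  [0,0,-0.3,0,0,0],
  [0,0,-0.2,0,0,0],
  [0,0,0,0,0,0],
])

```text
clock: 8.5
position: [0.4576, -0.2765, 0.2204]
ee_rot: [-1.764, -2.599, 0.0]
force: [-0.4, -1.6, -1.9]
width: 0.167
```

Call:
move_arm([
  [0,0,0,0,0,0],
  [0,0,0,0,0,0],
  [0,0,0,0,0,0],
  [0,0,0,0,0,0],
], grip=0.5)

```text
clock: 8.9
position: [0.4578, -0.2764, 0.2208]
ee_rot: [1.764, 2.6, 0.0]
force: [0.4, 0.8, -0.6]
width: 0.461
```

Call:
move_arm([
  [0,0,1,0,0,0],
  [0,0,2,0,0,0],
  [0,0,2,0,0,0],
  [0,0,1.5,0,0,0],
  [0,0,0,0,0,0],
])

```text
clock: 9.4
position: [0.4586, -0.2774, 0.2883]
ee_rot: [1.762, 2.596, 0.002]
force: [-0.2, -0.6, 0.0]
width: 0.502
```

Run:
```python
from h import *
import pickle
S=imaging.get_image('side'); s,im=wrist(); pickle.dump((s,im,S),open('w3.pkl','wb'))
print(s['clock'],s['position'])
w=cv2.resize(im['color'][100:300,200:400],(400,400),interpolation=cv2.INTER_CUBIC)
b=cv2.resize(S['color'][120:220,285:385],(400,400),interpolation=cv2.INTER_CUBIC)
print(proj(S,[[.4565,-.277,z] for z in (.128,.153,.192,.217)]))
cv2.imwrite('pics/w3.png',np.hstack([w,b])[:,:,::-1])
```

```text
9.45 [ 0.45823094 -0.27691012  0.28689587]
[[327.55071027 189.36489512]
 [327.8914264  180.33601556]
 [328.43857237 165.83680434]
 [328.79973985 156.26596964]]
```

View pics/w3.png

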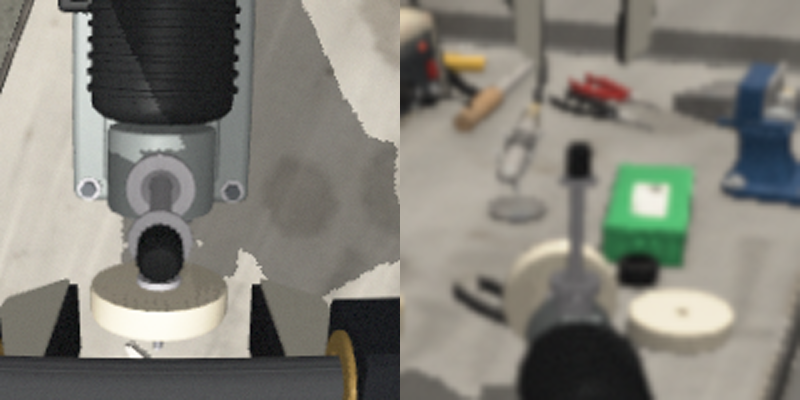

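The pin stands upright in the guide with its flange at about side row 165, which is 0.192 m, so it is resting on the collar. The wheel lies at wrist (280,253). Next I'll rub the wheel rim with closed fingertips, keeping the jaw axis along polisher x so the gripper body clears the pin.

Call:
move_arm([
  [0.3,-1.5,0,0,0,0],
  [0.3,-2,0,0,0,0],
  [0.4,-2,0,0,0,0],
  [0.3,-1.6,0,0,0,0],
  [0,0,-3,0,0,0],
  [0,0,-4,0,0,0],
  [0,0,-4,0,0,0],
  [0,0,0,0,0,0],
], grip=0, force=30)

```text
clock: 10.3
position: [0.4679, -0.3449, 0.1705]
ee_rot: [-1.759, -2.591, 0.001]
force: [-0.6, 0.4, 0.8]
width: 0.006
```

Run:
```python
from h import *
import pickle
s,im=wrist(); T=imaging.get_image('top'); S=imaging.get_image('side')
print(s['clock'],s['position'],s['force'],s['joints'])
c=np.array([.4848,-.3487,0]);ux=np.array([.931,.367,0]);uy=np.array([-.367,.931,0])
d=s['position']-c; print('u,v',d@ux,d@uy)
w=cv2.resize(im['color'][100:300,180:380],(400,400),interpolation=cv2.INTER_CUBIC)
b=cv2.resize(S['color'][120:220,285:385],(400,400),interpolation=cv2.INTER_CUBIC)
cv2.imwrite('pics/w4.png',np.hstack([w,b])[:,:,::-1])
```

```text
10.3 [ 0.46789847 -0.34491648  0.17045386] [-0.56037185  0.44114596  0.76145675] [ 0.079785    0.50226055  0.67027544  1.80506413 -0.36824222  0.97310975
  1.28212674]
u,v -0.014346768634736865 0.009725315331947803
```

View pics/w4.png

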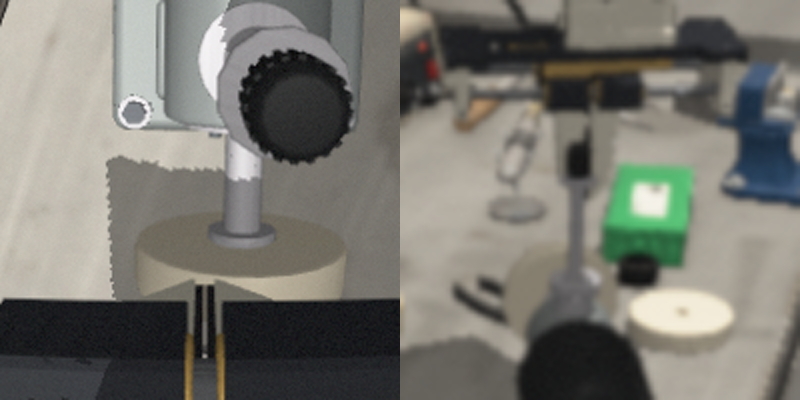

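The view confirms it: wheel with its collar at crop (240,240), fingertips above the wheel but about 10 mm towards the machine, and the pin standing clear. I'll shift and lower.

Call:
move_arm([
  [0.3,-0.8,0,0,0,0],
  [0,0,-1,0,0,0],
  [0,0,-1,0,0,0],
  [0,0,-0.7,0,0,0],
  [0,0,-0.3,0,0,0],
  [0,0,0,0,0,0],
])

```text
clock: 11.05
position: [0.4734, -0.3552, 0.145]
ee_rot: [-1.763, -2.598, 0.0]
force: [0.7, -0.1, -0.2]
width: 0.002
```

Call:
move_arm([
  [0,0,-0.1,0,0,0],
  [0,0,-0.1,0,0,0],
  [0,0,0,0,0,0],
])

```text
clock: 11.35
position: [0.4738, -0.3556, 0.1439]
ee_rot: [1.764, 2.599, 0.0]
force: [-0.6, 0.3, 0.1]
width: 0.007
```

Call:
move_arm([
  [0,0,-0.2,0,0,0],
  [0,0,-0.2,0,0,0],
  [0,0,0,0,0,0],
])

```text
clock: 11.65
position: [0.4736, -0.3554, 0.1394]
ee_rot: [-1.764, -2.599, -0.0]
force: [0.4, -0.5, 0.1]
width: 0.002
```

Call:
move_arm([
  [0,0,-0.1,0,0,0],
  [0,0,-0.1,0,0,0],
  [0,0,0,0,0,0],
])

```text
clock: 11.95
position: [0.4737, -0.3555, 0.1376]
ee_rot: [-1.764, -2.599, 0.0]
force: [0.9, 0.8, -0.3]
width: 0.007
```

Call:
move_arm([
  [0,0,-0.1,0,0,0],
  [0,0,0,0,0,0],
])

```text
clock: 12.15
position: [0.4737, -0.3555, 0.1366]
ee_rot: [-1.764, -2.599, -0.0]
force: [-0.2, 0.7, 0.1]
width: 0.007
```

Call:
move_arm([
  [0,0,-0.05,0,0,0],
  [0,0,0,0,0,0],
])

```text
clock: 12.35
position: [0.4738, -0.3556, 0.1364]
ee_rot: [1.764, 2.599, 0.0]
force: [-0.0, -0.3, 1.9]
width: 0.006
```

Call:
move_arm([
  [0,0,-0.05,0,0,0],
  [0,0,0,0,0,0],
])

```text
clock: 12.55
position: [0.4738, -0.3557, 0.1362]
ee_rot: [1.764, 2.599, 0.001]
force: [-1.0, 1.4, 6.0]
width: 0.007
```

Call:
move_arm([
  [0,0,-0.05,0,0,0],
  [0,0,0,0,0,0],
])

```text
clock: 12.75
position: [0.4738, -0.3557, 0.136]
ee_rot: [1.764, 2.599, 0.001]
force: [-1.8, 2.3, 9.4]
width: 0.005
```

Call:
move_arm([
  [0.28,0.11,-0.0,0,0,0],
  [0.28,0.11,0,0,0,0],
  [0.28,0.11,0,0,0,0],
  [0.28,0.11,0,0,0,0],
  [0.28,0.11,0,0,0,0],
])

```text
clock: 13.25
position: [0.4885, -0.3502, 0.1367]
ee_rot: [1.763, 2.598, 0.002]
force: [-2.0, 1.5, 12.7]
width: 0.004
```

```bash
cat > chk.py <<'E'
from h import *
s=monitor.observe(); S=imaging.get_image('side'); g=cv2.cvtColor(S['color'],cv2.COLOR_RGB2GRAY).astype(int)
c=np.array([.4848,-.3487,0]);ux=np.array([.931,.367,0]);uy=np.array([-.367,.931,0])
d=s['position']-c
print(round(s['clock'],2),'u,v,z',(1e3*np.array([d@ux,d@uy,d[2]])).round(1),'F ux,uy,z',np.round([s['force']@ux,s['force']@uy,s['force'][2]],1))
print('col329',g[150:196:2,328:331].mean(1).astype(int))
E
python3 chk.py
```

```text
13.25 u,v,z [  2.9  -2.8 136.7] F ux,uy,z [-1.3  2.2 12.7]
col329 [ 80  47  35  33  29  38  75  84 107 116 115 111 110 106 105 104 106 101
 100 106 121 123 104]
```

Call:
move_arm([
  [0.28,0.11,0.05,0,0,0],
  [0.28,0.11,0,0,0,0],
  [0.28,0.11,0,0,0,0],
  [0.28,0.11,0,0,0,0],
  [0.14,0.05,0,0,0,0],
])

```text
clock: 13.8
position: [0.5006, -0.3447, 0.1353]
ee_rot: [-1.763, -2.599, -0.0]
force: [0.5, 0.1, -0.6]
width: 0.004
```

```bash
python3 chk.py
```

```text
13.8 u,v,z [ 16.2  -2.1 135.3] F ux,uy,z [ 0.5 -0.1 -0.6]
col329 [ 80  62  48  33  27  28  82  96 131 141 139 132 126 118 114 109 106 101
 101 105 130 136 104]
```

Call:
move_arm([
  [0,0,1,0,0,0],
  [-1.45,-0.57,0,0,0,0],
  [-1.45,-0.57,0,0,0,0],
  [0,0,-0.5,0,0,0],
  [0,0,-0.4,0,0,0],
  [0,0,-0.1,0,0,0],
  [0,0,-0.05,0,0,0],
  [0,0,0,0,0,0],
])

```text
clock: 14.65
position: [0.471, -0.3565, 0.1353]
ee_rot: [-1.764, -2.599, 0.0]
force: [-3.8, 0.1, 7.4]
width: 0.004
```

Call:
move_arm([
  [0.28,0.11,0.05,0,0,0],
  [0.28,0.11,0.03,0,0,0],
  [0.28,0.11,0.02,0,0,0],
  [0.28,0.11,0,0,0,0],
  [0.28,0.11,0,0,0,0],
])

```text
clock: 15.15
position: [0.4864, -0.3508, 0.1372]
ee_rot: [1.762, 2.599, 0.002]
force: [-2.2, 2.6, 12.4]
width: 0.006
```

```bash
python3 chk.py
```

```text
15.15 u,v,z [  0.7  -2.6 137.2] F ux,uy,z [-1.1  3.3 12.4]
col329 [ 82  43  36  40  36  45  75  81 107 115 115 111 109 106 105 103 104 101
 101 105 116 112 103]
```

Call:
move_arm([
  [0.28,0.11,0.03,0,0,0],
  [0.28,0.11,0,0,0,0],
  [0.28,0.11,-0.03,0,0,0],
  [0.28,0.11,-0.05,0,0,0],
  [0.28,0.11,-0.07,0,0,0],
])

```text
clock: 15.7
position: [0.4997, -0.3456, 0.1349]
ee_rot: [1.764, 2.599, -0.0]
force: [-0.7, -2.1, 1.7]
width: 0.004
```

```bash
python3 chk.py
```

```text
15.7 u,v,z [ 15.   -2.6 134.9] F ux,uy,z [-1.4 -1.7  1.7]
col329 [ 80  65  48  35  28  28  81  96 130 145 138 131 128 119 116 108 105 101
 101 105 130 136 104]
```

Call:
move_arm([
  [0,0,1,0,0,0],
  [-1.4,-0.56,0,0,0,0],
  [-1.4,-0.56,0,0,0,0],
  [0,0,-0.5,0,0,0],
  [0,0,-0.35,0,0,0],
  [0,0,-0.1,0,0,0],
  [0,0,-0.05,0,0,0],
  [0,0,0,0,0,0],
])

```text
clock: 16.55
position: [0.4709, -0.3568, 0.1353]
ee_rot: [-1.764, -2.599, 0.0]
force: [-4.5, 0.8, 9.6]
width: 0.004
```

Call:
move_arm([
  [0.28,0.11,0.04,0,0,0],
  [0.28,0.11,0.03,0,0,0],
  [0.28,0.11,0.01,0,0,0],
  [0.28,0.11,0,0,0,0],
])

```text
clock: 16.95
position: [0.4835, -0.3522, 0.1371]
ee_rot: [1.763, 2.599, 0.002]
force: [-2.3, 4.4, 17.4]
width: 0.004
```

```bash
python3 chk.py
```

```text
16.95 u,v,z [ -2.5  -2.8 137.1] F ux,uy,z [-0.5  4.9 17.4]
col329 [ 82  43  51  64  55  58  36  25  23  23  59  98  95  95  96  98 100 101
 105 108 111 106 102]
```

Call:
move_arm([
  [0,0,0.3,0,0,0],
  [0,0,0.5,0,0,0],
  [0,0,0,0,0,0],
])

```text
clock: 17.3
position: [0.4829, -0.3524, 0.1442]
ee_rot: [1.764, 2.599, 0.0]
force: [-0.4, 0.2, -0.7]
width: 0.006
```

```bash
python3 chk.py
python3 - <<'E'
from h import *
S=imaging.get_image('side'); s,im=wrist()
w=cv2.resize(im['color'][100:300,180:380],(400,400),interpolation=cv2.INTER_CUBIC)
b=cv2.resize(S['color'][120:220,285:385],(400,400),interpolation=cv2.INTER_CUBIC)
cv2.imwrite('pics/w5.png',np.hstack([w,b])[:,:,::-1])
E
```

```text
17.3 u,v,z [ -3.2  -2.7 144.2] F ux,uy,z [-0.3  0.3 -0.7]
col329 [ 36  51  52  59  92 122 121 122 122 122 123 123 123  89  34  25  21  27
  88 100 104 105 102]
```

View pics/w5.png

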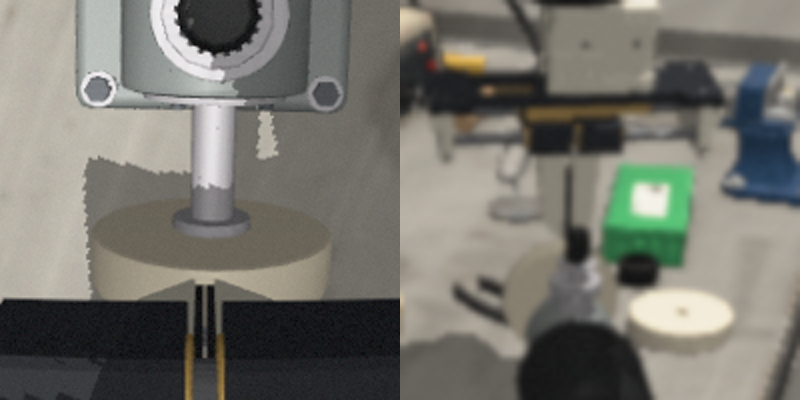

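The pin has dropped fully: grip now at side rows about 177–184 and flange at about 186, a fall of some 50–55 mm, with the wheel left free. Next I'll lift, go over the pin and press gently.

Call:
move_arm([
  [0,0,3,0,0,0],
  [0,0,4,0,0,0],
  [0,0,2,0,0,0],
  [-0.8,2.5,0,0,0,0],
  [-0.9,2.6,0,0,0,0],
  [-0.8,2.5,0,0,0,0],
  [0,0,0,0,0,0],
  [0,0,0,0,0,0],
])

```text
clock: 18.25
position: [0.4577, -0.2761, 0.2339]
ee_rot: [1.763, 2.6, 0.0]
force: [-0.3, -0.4, 0.9]
width: 0.006
```

Run:
```python
from h import *
s=monitor.observe(); print(s['clock'],s['position'],s['force'])
T=imaging.get_image('top'); S=imaging.get_image('side')
b=cv2.resize(S['color'][120:220,285:385],(400,400),interpolation=cv2.INTER_CUBIC)
print('col329',cv2.cvtColor(S['color'],cv2.COLOR_RGB2GRAY)[166:196,328:331].mean(1).astype(int))
print(proj(S,[[.4565,-.277,z] for z in (.140,.143,.165,.168)]))
```

```text
18.25 [ 0.4577319  -0.276096    0.23388484] [-0.32316781 -0.43494415  0.92429018]
col329 [167 167 167 167 167 167 167 165 163 152 114  66  38  30  25  22  23  23
  25  44  79  96  97  97 100 103 100  99 101 100]
[[327.7133     185.05631389]
 [327.75422139 183.97190877]
 [328.0577162  175.92938354]
 [328.09957202 174.82021615]]
```

Call:
move_arm([
  [0,0,-1.5,0,0,0],
  [0,0,-1.5,0,0,0],
  [0,0,-1,0,0,0],
  [0,0,-0.3,0,0,0],
  [0,0,-0.2,0,0,0],
  [0,0,-0.2,0,0,0],
  [0,0,-0.2,0,0,0],
  [0,0,0,0,0,0],
])

```text
clock: 19.15
position: [0.4576, -0.2764, 0.1849]
ee_rot: [1.764, 2.599, 0.0]
force: [0.6, -0.0, -0.6]
width: 0.005
```

Call:
move_arm([
  [0,0,-0.2,0,0,0],
  [0,0,-0.2,0,0,0],
  [0,0,0,0,0,0],
])

```text
clock: 19.45
position: [0.4575, -0.2762, 0.1806]
ee_rot: [-1.764, -2.599, -0.0]
force: [-0.1, -1.1, 0.1]
width: 0.003
```

Call:
move_arm([
  [0,0,-0.2,0,0,0],
  [0,0,-0.2,0,0,0],
  [0,0,0,0,0,0],
])

```text
clock: 19.75
position: [0.4577, -0.2765, 0.1769]
ee_rot: [1.764, 2.599, 0.0]
force: [-0.3, -0.3, 0.9]
width: 0.005
```

Run:
```python
from h import *
s=monitor.observe(); S=imaging.get_image('side'); print(s['clock'],s['position'],s['force'])
b=cv2.resize(S['color'][140:215,290:365],(600,600),interpolation=cv2.INTER_CUBIC)
cv2.imwrite('pics/w6.png',b[:,:,::-1])
```

```text
19.75 [ 0.45768824 -0.27645988  0.17687313] [-0.33473956 -0.25728807  0.89747874]
```

View pics/w6.png

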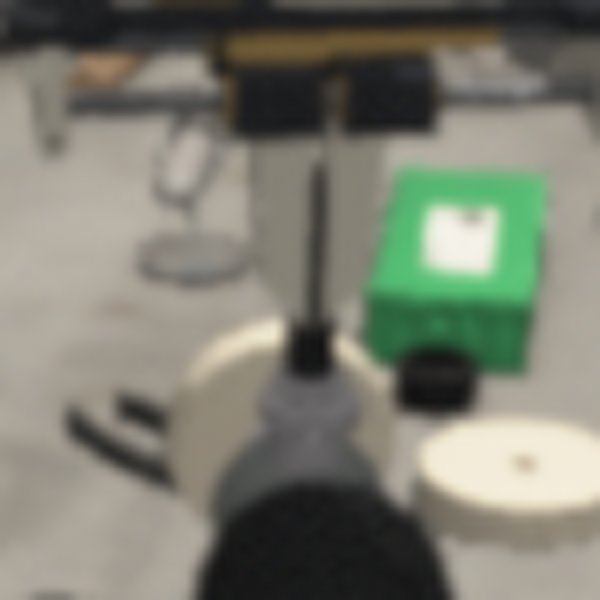

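Run:
```python
from h import *
S=imaging.get_image('side'); s,im=wrist(); print(s['clock'],s['position'],s['force'])
print('col329',cv2.cvtColor(S['color'],cv2.COLOR_RGB2GRAY)[166:196,328:331].mean(1).astype(int))
print(wproj(s,im,[s['position']-[0,0,.019],[.4577,-.2765,.153],[.4577,-.2765,.131],[.4577,-.2765,.128]]))
b=cv2.resize(im['color'][140:340,180:380],(600,600),interpolation=cv2.INTER_CUBIC)
cv2.imwrite('pics/w7.png',b[:,:,::-1])
```

```text
19.85 [ 0.45748982 -0.27638504  0.1768098 ] [ 0.5145147  -0.20731884  0.58072708]
col329 [ 81  82  82  82  80  79  79  80  83  83  82  81  80  73  56  36  26  23
  23  25  37  67  95  99 101 105 101  99 101 101]
[[283.3125899  255.27292028]
 [283.55780487 251.91908068]
 [283.40094996 237.21912672]
 [283.38189486 235.44316473]]
```

View pics/w7.png

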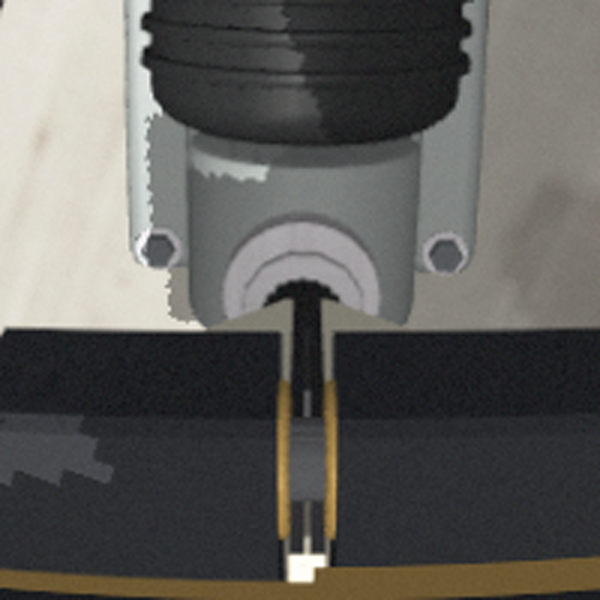

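Call:
move_arm([
  [0,0,-0.1,0,0,0],
  [0,0,-0.1,0,0,0],
  [0,0,0,0,0,0],
])

```text
clock: 20.2
position: [0.4575, -0.2764, 0.1748]
ee_rot: [1.764, 2.599, 0.0]
force: [0.1, -0.1, 2.6]
width: 0.003
```

Call:
move_arm([
  [0,0,-0.1,0,0,0],
  [0,0,-0.1,0,0,0],
  [0,0,0,0,0,0],
])

```text
clock: 20.5
position: [0.4575, -0.2764, 0.1727]
ee_rot: [-1.764, -2.599, 0.0]
force: [-0.0, 0.2, 2.0]
width: 0.003
```

Call:
move_arm([
  [0,0,-0.1,0,0,0],
  [0,0,0,0,0,0],
])

```text
clock: 20.7
position: [0.4575, -0.2764, 0.1723]
ee_rot: [1.764, 2.599, 0.001]
force: [-1.3, 1.0, 9.4]
width: 0.005
```

Call:
move_arm([
  [0,0,-0.1,0,0,0],
  [0,0,0,0,0,0],
])

```text
clock: 20.9
position: [0.4576, -0.2765, 0.1721]
ee_rot: [1.764, 2.599, 0.002]
force: [-4.0, 3.5, 21.0]
width: 0.004
```

Run:
```python
from h import *
S=imaging.get_image('side'); s=monitor.observe(); print(s['clock'],s['position'],s['force'])
print('col329',cv2.cvtColor(S['color'],cv2.COLOR_RGB2GRAY)[166:196,328:331].mean(1).astype(int))
```

```text
20.95 [ 0.45763373 -0.27650919  0.1720741 ] [-4.50708751  3.56800554 20.90252755]
col329 [ 82  82  84  84  80  79  79  80  81  80  80  80  80  81  83  76  54  32
  25  23  24  26  48  82 100 103  99  99 101 100]
```

Call:
move_arm([
  [0,0,0.5,0,0,0],
  [0,0,2,0,0,0],
  [0,0,3,0,0,0],
  [0,0,4,0,0,0],
  [1,4,0,0,0,0],
  [0,5,0,0,0,0],
  [0,0,0,0,0,0],
])

```text
clock: 21.65
position: [0.4683, -0.1789, 0.265]
ee_rot: [-1.75, -2.605, -0.004]
force: [0.5, 0.4, -0.3]
width: 0.005
```

Run:
```python
from h import *
S=imaging.get_image('side'); T=imaging.get_image('top'); s,im=wrist(); print(s['clock'],s['position'],s['force'])
print('col329',cv2.cvtColor(S['color'],cv2.COLOR_RGB2GRAY)[166:196,328:331].mean(1).astype(int))
print(proj(S,[[.4565,-.277,z] for z in (.128,.131,.153)]), wproj(s,im,[[.4565,-.277,z] for z in (.128,.153)]))
c=wproj(s,im,[[.4565,-.277,.14]])[0].astype(int)
x0,y0=max(0,c[0]-60),max(0,c[1]-60)
a=cv2.resize(im['color'][y0:y0+120,x0:x0+120],(400,400),interpolation=cv2.INTER_CUBIC)
b=cv2.resize(S['color'][160:210,303:353],(400,400),interpolation=cv2.INTER_CUBIC)
cv2.imwrite('pics/w8.png',np.hstack([a,b])[:,:,::-1])
```

```text
21.75 [ 0.46755404 -0.18467639  0.26551573] [-0.23965005 -0.85643697  0.148185  ]
col329 [168 168 167 167 167 167 166 165 163 162 159 157 151 125  84  55  41  29
  24  24  24  32  73 127 144 150 126 106 104 101]
[[327.55071027 189.36489512]
 [327.59119421 188.29208234]
 [327.8914264  180.33601556]] [[236.95631404 279.71964141]
 [233.54462636 292.92708159]]
```

View pics/w8.png

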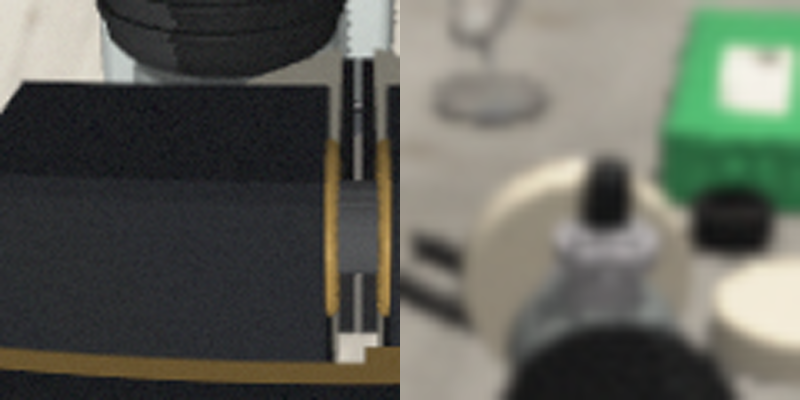

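Run:
```python
from h import *
print(workorder.sign_off(), monitor.observe()['clock'])
```

```text
the job is handed in; nothing more can be done
the job is handed in; nothing more can be done
```

The spindle is locked and the job is handed in, with about 22 s of the 72 s on the clock. I set the lock pin in the guide, where it stopped on the collar with its flange at about 0.192 m, and let go. I then turned the wheel by rubbing its rim lightly with closed fingertips until the pin dropped about 50 mm. At that point I lifted off and pressed the pin down to a hard stop.

**Last checks:**
- **Pin home:** the pin's top was at about 0.153 m under the fingertips, which is its fully home height. In the side view after I withdrew, its top was at row 179.6 against about 179.5 expected, and its flange looked flat on the guide.
- **Forces:** pressing ended at about 21 N. The pressing force on the wheel rim peaked at about 17 N, while the force turning the wheel read about 1 N.
- **Surroundings:** the arm touches nothing. I did not deliberately move any other object, but I did not look at them again at the end.

**One disagreement:** the side view put the pin about 12 mm above home before pressing. The fingertips met almost no force until about 5 mm above home, and only 2–3 N until the last half millimetre. The rise of 8–15 N I expected came only at the very end.

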